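# Feel along a cake former's rim

### The job

Check the rolled rim of the three-lobed metal cake former for dents: take the rim feeler out of its wooden stand and, with its tip lower than the rim, slide its shaft along the outside of the rim keeping light touch with it all the way, from the crown of the left front lobe across the front hollow to the crown of the right front lobe (the two lobes with cap nuts). Press no harder than a light touch of a few newtons (6 N would mark the rim), do not touch the former with the gripper, and then put the feeler back upright and fully down in its stand. Leave everything else on the worktop as it is.

Things in the scene. Friction and masses are not known exactly. Their poses are not given: they have to be found in the camera images.
- former: Fixed foot of the cake former, origin on the worktop under its middle. On it lies a flat three-lobed aluminium plate with a round rolled rim, 12 to 24 mm over the worktop. Nominal outer edge here: radius = 72 + 12*cos(3*angle) mm, angle from +x towards +y: crowns at 0 (back lobe), 120 (left front) and 240 degrees (right front); -x faces the robot. Only the front lobes carry a 14 mm cap nut.
- front (a point): Nominal outer edge at the middle of the front hollow (60 mm from the former's middle), at rim centre height, 18 mm; fixed to the foot. The plate sits on its foot with play: the real rim stands up to 9 mm off nominal in the foot's x and up to 9 mm in y (not turned), differently each time; no listed pose shows this.
- crown_left (a point): Nominal outer edge at the crown of the left front lobe, 18 mm high, where the feeling along starts. The plate rests on soft rubber and gives sideways like a spring, about 1 mm per 1.5 N in any direction, up to 20 mm, and springs back. The first touch must have the feeler's tip over 60 mm to the left (+y) of the former's middle.
- crown_right (a point): Nominal outer edge at the crown of the right front lobe, 18 mm high, where the feeling along ends, with the feeler's tip over 60 mm to the right (-y) of the former's middle. On the way a touch counts from 0.4 N, checked every 15 mm, 45 mm left to 45 mm right (within 5.5 mm, 0.1 s each): pass slowly, under 40 mm/s.
- feeler: Rim feeler, upright hand tool, 120 g give or take 20 percent: round steel shaft, 12 mm diameter with ball end; steel collar, 28 mm diameter, 40 to 46 mm above the tip; dark wooden handle 18 x 18 mm square, 46 to 92 mm above the tip, with a 3 mm disc on its end. Origin at the tip, z up along the tool, x and y normal to the handle's flats. It starts hanging in the stand by its collar.
- stand: Fixed wooden block 64 x 64 mm, 50 mm high, with one vertical 16 mm through hole (2 mm chamfer) in the middle of its top; origin at the middle of the underside, z up. With the feeler fully home its collar lies on the block's top and its tip is 10 mm above this origin.
- kitchen_timer: Bystander, not to be disturbed: round kitchen timer 68 mm wide, 60 mm high; origin under its middle.
- tart_dish: Bystander: small foil tart dish 83 mm wide, 33 mm high; origin under its middle.
- dose_cup: Bystander: small cup 50 mm wide, 60 mm high; origin under its middle.
- round_cutter: Bystander: fluted round cutter 62 mm wide, 28 mm high; origin under its middle.
- nozzle_1: Bystander: conical piping nozzle 27 mm wide, 36 mm high; origin under its middle.
- spice_jar_1: Bystander: spice jar 42 mm wide, 106 mm high; origin under its middle.
There are look-alikes about, which are no part of the job. Leave any red look-alike of the stand alone.

How it is judged (in metres and radians):
On the way, in this order (a step that is already met when the one before it is completed fails the run):
1. the feeler's shaft touches the rim at the left front lobe, tip lower than the rim (contact force between feeler and former above 0.4 N and z of feeler in the frame of former below 0.012 m and x of feeler in the frame of former below -0.02 m and y of feeler in the frame of former above 0.06 m), for 0.1 s.
2. the feeler touches the rim 45 mm to the left of the former's middle (contact force between feeler and former above 0.4 N and z of feeler in the frame of former below 0.012 m and x of feeler in the frame of former below -0.02 m and y of feeler in the frame of former between 0.0395 and 0.0505 m), for 0.1 s.
3. the feeler touches the rim 30 mm to the left of the former's middle (contact force between feeler and former above 0.4 N and z of feeler in the frame of former below 0.012 m and x of feeler in the frame of former below -0.02 m and y of feeler in the frame of former between 0.0245 and 0.0355 m), for 0.1 s.
4. the feeler touches the rim 15 mm to the left of the former's middle (contact force between feeler and former above 0.4 N and z of feeler in the frame of former below 0.012 m and x of feeler in the frame of former below -0.02 m and y of feeler in the frame of former between 0.0095 and 0.0205 m), for 0.1 s.
5. the feeler touches the rim at the middle of the front (contact force between feeler and former above 0.4 N and z of feeler in the frame of former below 0.012 m and x of feeler in the frame of former below -0.02 m and y of feeler in the frame of former between -0.0055 and 0.0055 m), for 0.1 s.
6. the feeler touches the rim 15 mm to the right of the former's middle (contact force between feeler and former above 0.4 N and z of feeler in the frame of former below 0.012 m and x of feeler in the frame of former below -0.02 m and y of feeler in the frame of former between -0.0205 and -0.0095 m), for 0.1 s.
7. the feeler touches the rim 30 mm to the right of the former's middle (contact force between feeler and former above 0.4 N and z of feeler in the frame of former below 0.012 m and x of feeler in the frame of former below -0.02 m and y of feeler in the frame of former between -0.0355 and -0.0245 m), for 0.1 s.
8. the feeler touches the rim 45 mm to the right of the former's middle (contact force between feeler and former above 0.4 N and z of feeler in the frame of former below 0.012 m and x of feeler in the frame of former below -0.02 m and y of feeler in the frame of former between -0.0505 and -0.0395 m), for 0.1 s.
9. the feeler touches the rim at the right front lobe (contact force between feeler and former above 0.4 N and z of feeler in the frame of former below 0.012 m and x of feeler in the frame of former below -0.02 m and y of feeler in the frame of former below -0.06 m), for 0.1 s.
At the end, for the whole second after the job is handed in: After the rim has been felt along in order, the feeler stands upright (within 0.08 rad) and at rest in its stand, its tip within 4 mm of the hole's axis and 6 to 13.5 mm above the stand's underside (collar down on the block) (horizontal distance between feeler and stand below 0.004 m and z of feeler in the frame of stand between 0.006 and 0.0135 m and angle between feeler's own z axis and vertical below 0.08 rad and linear speed of feeler below 0.02 m/s); the robot touches nothing.
It fails at once if the feeler presses on the former with more than 6 N (contact force between feeler and former above 6 N).
It fails at once if the robot itself touches the cake former (contact force between any of the fingers, the arm and former above 1 N).
It fails at once if a bystander on the worktop is moved more than 20 mm or tipped over (distance of any of kitchen_timer, tart_dish, dose_cup, round_cutter, nozzle_1, spice_jar_1 from where it was at the start of the episode above 0.02 m or angle between any of kitchen_timer, tart_dish, dose_cup, round_cutter, nozzle_1, spice_jar_1's own z axis and vertical above 0.35 rad).
It also fails if it takes over 72 s, if anything falls off the work surface, if the arm or the gripper's body presses on something with over 40 N, if the wrist force passes 120 N, or if a joint passes its speed limit or range.

### The arm

A 6-joint arm with a two-finger parallel gripper is mounted at the origin on a cart in front of the work surface, level with it; the furniture and walls round the work are solid. World frame = base frame: x ahead of the robot, y to its left, z up, the work surface at z = 0. Lengths are in mm, angles in degrees, forces in N, time in s.
With the tool pointing down it reaches from about 300 to 850 mm from the base axis. Payload 4.2 kg.
Tool frame: the origin (TCP) lies between the finger pads; the fingertips stand 14 mm ahead of it and the grasp point (between the pads) lies 5 mm behind it (env.finger_overhang is the distance from the TCP to the fingertips, in mm); z points along the fingers, y is the line along which they close (so a half turn about z gives the same grasp; the last joint's range is limited). The gripper opens to 91 mm and grips with 3 to 60 N. Pads are 32 mm wide; open, the fingers measure 118 mm over their backs; the gripper's body (76 mm by 178 mm) begins 60 mm behind the grasp point.
Start: joints at [-64.802, 18.312, 89.639, -0, 72.044, -1.146], TCP at [255.172, -515.295, 227.976] pointing down, gripper open.
Joint ranges: [-177.97, 177.97], [-48.28, 115.42], [12.27, 149.76], [-77.06, 257.06], [2.81, 150.46], [-146.56, 146.56]. Speed limits (degrees/s): [147.25, 147.25, 180, 180, 180, 180].

### API

Orientations are given as [roll, pitch, yaw] about the fixed x, y, z axes, in that order (R = Rz(yaw) Ry(pitch) Rx(roll)).
In Python, from workcell import status, cams, env, finder gives the robot as it stands.
- The arm moves only by the tool apply_moves, never from a script. Its argument "increments" is a list of rows, each a list of 7 numbers: the opening, from -1 (shut) to 1 (fully open), then the shift along the world's x, y, z in m, then the turn, a rotation vector about the world's x, y, z in degrees. In form: [[gripper, x, y, z, ax, ay, az], ...]. A call has 1 to 5 rows; each row shifts and turns the commanded pose from where the row before left it; what a row does not reach is not made up. A row lasts 1/12 s, in which the tool goes at most 41.7 mm and 7.16 degrees, less where a joint would pass 70% of its speed; a pose out of reach is approached as far as the arm can. A call with a gripper value outside its range is refused whole. The fingers move at their own pace and stop on an object; "newtons" is the grip in N (left out, the last holds). Time passes only in rows, so rows that do not move let the fingers close. It gives the time, the measured TCP pose, the force, the opening and the grip force at its end, in the units of the state.
- status.state(): the state, without advancing time (a new reading comes with each control period).
- cams.grab_frame(name): name is "side" or "top"; returns a dict with "color" (384x512x3 uint8, red, green, blue), "intrinsics" (3x3 intrinsics, pixels), "R" (3x3) and "t" (3): a world point X has camera coordinates R X + t. Camera axes: x right, y down, z forward; pixel columns grow to the right and rows downward; lengths in mm; the calibration is good to about 2 mm. A picture is of the moment at which its call begins. There is no depth.
- env.job_done(): hands the job in; it is judged then, once.
Trained networks look in the newest picture that a camera, given by its name, has taken for a name from the list of things; names that differ only in an ending like _2 or _b are one class to them, and where a whole thing is asked for, a point or a joint stands for the part that bears it (a point fixed in the world has none). Each returns a list of dicts, best first, with "score" (0 to 1); they miss things now and then, are a little off and sometimes report something else, mostly with a low value. They report only what shows in the picture. A call takes as long as a camera call. They do not tell look-alikes from the thing itself.
- finder.boxes_of(query, camera): "rect" ([left, top, width, height] in pixels, round what is visible of it).
- finder.trace(query, camera): "pixels" (384x512 bool, what is visible of it) and "rect" ([left, top, width, height] in pixels, round what is visible of it).
The state is a dict: "time_s": time; "qpos": joint angles; "qvel": joint speeds; "effort": joint torques, N m; "ee_pos": TCP position; "ee_rot": TCP orientation; "force": force on the tool from outside, world axes, zero at the start; "torque": the same for the moment, N m; "gripper_width": finger opening in mm; "gripper_force": force on a finger pad.
Only numpy, scipy, OpenCV 4.12 (cv2) and the standard library are available. Lean on these libraries where they do the work, as an engineer would, in place of code of your own. Each camera call takes 0.05 s, during which the arm holds its last target. There are 200 camera calls.

## Working session

There is one attempt and no reset: what is moved stays moved. The work goes in short steps, Python scripts to look and compute and a tool call to move; the robot and the scene stay as the last step left them, time stands still between calls to the robot, and variables do not carry over. Pictures are saved under pics/ and viewed, at most 10 in all, crops included, and the job is handed in when it is done.

Besides the shell and the picture viewer there is one more tool, called after "Emit:" as name(argument=value, ...) on one line, values as JSON. apply_moves: Moves the arm, as the interface text tells. Its arguments: {"type":"object","properties":{"increments":{"type":"array","items":{"type":"array","items":{"type":"number"}}},"newtons":{"type":"number"}},"required":["increments"]}

```bash
mkdir -p pics
cat > h.py <<'E'
import numpy as np,cv2
from workcell import status,cams,env,finder
def pix(c,X):
    p=c["intrinsics"]@(np.array(c["R"])@np.array(X,float)+np.array(c["t"]));return p[:2]/p[2]
def onz(c,uv,z):
    R=np.array(c["R"]);t=np.array(c["t"]);d=R.T@np.linalg.inv(c["intrinsics"])@np.array([uv[0],uv[1],1.]);o=-R.T@t
    return o+d*(z-o[2])/d[2]
E
python3 - <<'E'
from h import *
for n in("top","side"):
    c=cams.grab_frame(n);cv2.imwrite(f"pics/{n}0.png",c["color"][:,:,::-1])
    print(n,"cam at",(-np.array(c["R"]).T@np.array(c["t"])).round())
    for q in("former","feeler","stand","kitchen_timer","tart_dish","dose_cup","round_cutter","nozzle_1","spice_jar_1"):
        for b in finder.boxes_of(q,n)[:3]:
            r=b["rect"];m=(r[0]+r[2]/2,r[1]+r[3]/2)
            print(q,round(b["score"],2),np.round(r),onz(c,m,25).round())
print(status.state())
E
```

```text
top cam at [ 332.    7. 1181.]
former 0.94 [228. 161.  49.  46.] [588.  15.  25.]
feeler 0.66 [160. 187.  26.  25.] [539. 265.  25.]
feeler 0.64 [161. 191.  11.  10.] [550. 283.  25.]
stand 0.92 [157. 182.  30.  29.] [547. 268.  25.]
stand 0.87 [145. 220.  25.  26.] [432. 308.  25.]
stand 0.48 [323. 122.  22.  24.] [ 757. -247.   25.]
kitchen_timer 0.64 [324. 180.  28.  23.] [ 566. -252.   25.]
tart_dish 0.86 [195. 123.  26.  25.] [749. 159.  25.]
tart_dish 0.62 [228. 163.  45.  45.] [584.  23.  25.]
dose_cup 0.65 [281. 128.  18.  17.] [ 749. -104.   25.]
round_cutter 0.54 [199. 232.   6.  13.] [417. 171.  25.]
nozzle_1 0.61 [314. 240.   3.   2.] [ 411. -179.   25.]
nozzle_1 0.35 [325. 179.  26.  25.] [ 566. -254.   25.]
spice_jar_1 0.65 [326. 121.  18.  25.] [ 757. -253.   25.]
side cam at [472. 790. 613.]
former 0.95 [227. 192.  58.  37.] [586.  45.  25.]
feeler 0.53 [251. 244.  15.  29.] [551. 219.  25.]
stand 0.89 [239. 256.  38.  43.] [543. 273.  25.]
stand 0.55 [290. 275.  37.  50.] [432. 314.  25.]
kitchen_timer 0.6 [263. 149.  25.  21.] [ 568. -242.   25.]
tart_dish 0.84 [172
[... 347 characters left out ...]
.  36.] [ 760. -308.   25.]
{'time_s': 1.0, 'qpos': array([-6.48025056e+01,  1.83106284e+01,  8.96387621e+01,  2.94457603e-04,
        7.20446911e+01, -1.14538653e+00]), 'qvel': array([0.0619622 , 0.09601139, 0.00866168, 0.00581736, 0.01174408,
       0.02545218]), 'effort': array([ 2.04594857e-03, -4.12346721e+01, -2.32234043e+01,  7.28933886e-02,
        3.73858272e-02,  3.72893524e-06]), 'ee_pos': array([ 255.16336753, -515.29581156,  227.99030014]), 'ee_rot': array([ 1.79994077e+02, -1.61762489e-04,  2.63427902e+01]), 'force': array([ 0.36314099, -0.12531554,  0.90373566]), 'torque': array([-0.01003645,  0.01687813, -0.02458808]), 'gripper_force': 0.0, 'gripper_width': 91.23668402325998}
```

Run:
```python
import cv2
a=cv2.imread("pics/top0.png")[110:260,130:360]
cv2.imwrite("pics/t1.png",cv2.resize(a,None,fx=3.4,fy=3.4,interpolation=cv2.INTER_CUBIC))
a=cv2.imread("pics/side0.png")[120:330,160:350]
cv2.imwrite("pics/s1.png",cv2.resize(a,None,fx=2.85,fy=2.85,interpolation=cv2.INTER_CUBIC))
```

```text
(no output)
```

View pics/t1.png

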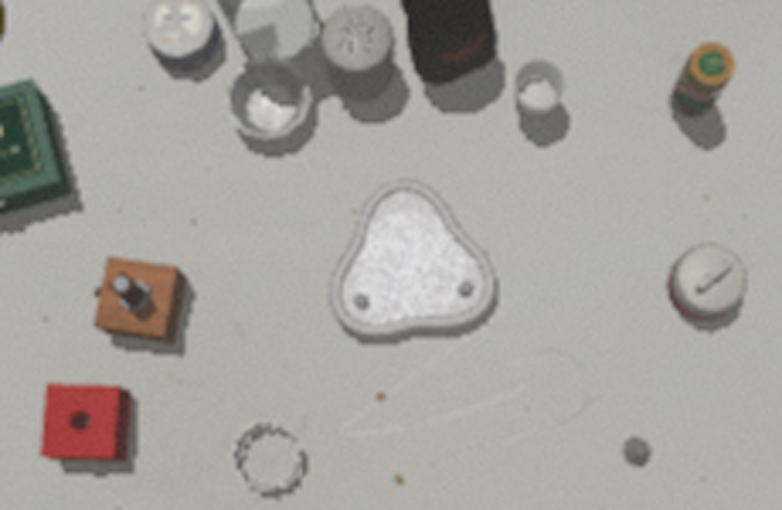

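View pics/s1.png

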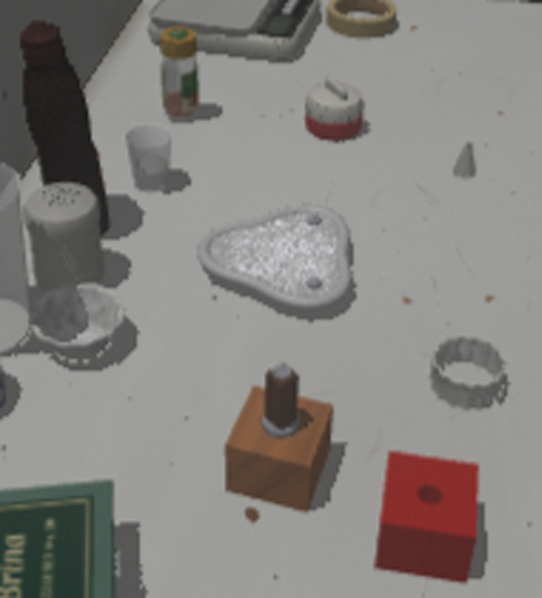

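```bash
cat > fit.py <<'E'
from h import *
from scipy.optimize import minimize
S=8
def poly(m,c,P,hull=True):
    p=np.array([pix(c,x) for x in P])*S
    p=p.astype(np.int32)
    cv2.fillPoly(m,[cv2.convexHull(p) if hull else p],1)
def ring(f,zs,R=0,n=90):
    return [[f(a)*np.cos(a),f(a)*np.sin(a),z] for z in zs for a in np.linspace(0,2*np.pi,n,endpoint=False)]
sq=lambda w,z0,z1:[[a*w/2,b*w/2,z] for a in(1,-1) for b in(1,-1) for z in(z0,z1)]
def tf(P,x,y,yaw):
    c,s=np.cos(yaw),np.sin(yaw);P=np.array(P);return np.c_[P[:,0]*c-P[:,1]*s+x,P[:,0]*s+P[:,1]*c+y,P[:,2]]
def fit(parts,masks,x0,order=3,yaws=None):
    """parts: [(points,hull)], masks: [(cam,mask)]"""
    big=[]
    for c,m in masks:
        v,u=np.nonzero(m);r=(max(u.min()-15,0),max(v.min()-15,0),u.max()+15,v.max()+15)
        big.append((c,r,cv2.resize(m[r[1]:r[3],r[0]:r[2]].astype(np.float32),None,fx=S,fy=S,interpolation=cv2.INTER_LINEAR)>.5))
    def cost(q,detail=False):
        o=[]
        for c,r,B in big:
            m=np.zeros(B.shape,np.uint8)
            K=np.array(c["intrinsics"],float).copy();K[0,2]-=r[0]-.5;K[1,2]-=r[1]-.5
            cc=dict(c,intrinsics=K)
            for P,h in parts:poly(m,cc,tf(P,*q),h)
            o.append(1-(B&(m>0)).sum()/(B|(m>0)).sum())
        return o if detail else sum(o)
    best=None
    for y in(yaws if yaws is not None else np.linspace(0,2*np.pi/order,6,endpoint=False)):
        s=np.array([[x0[0],x0[1],y],[x0[0]+15,x0[1],y],[x0[0],x0[1]+15,y],[x0[0],x0[1],y+.2]])
        r=minimize(cost,s[0],method="Nelder-Mead",options=dict(initial_simplex=s,xatol=.02,fatol=1e-5))
        if best is None or r.fun<best.fun:best=r
    return best.x[0],best.x[1],np.degrees(best.x[2]),best.fun
E
python3 - <<'E'
from fit import *
C={n:cams.grab_frame(n) for n in("top","side")}
T=lambda q,n,i=0:finder.trace(q,n)[i]["pixels"]
edge=lambda a:.072*1000+12*np.cos(3*a)
form=[(ring(edge,[z]),False) for z in(18,)]+[(ring(lambda a:edge(a)-2,[z]),False) for z in(13.8,22.2)]+[(ring(lambda a:edge(a)-6,[z]),False) for z in(12,24)]
st=[(sq(64,0,50),True),(sq(18,56,102),True),(ring(lambda a:14,[50,56]),True)]
F={n:T("former",n) for n in C}
G={}
for n in C:
    s=finder.trace("stand",n);print([(round(k["score"],2),k["rect"]) for k in s])
    k=min(s,key=lambda k:abs(k["rect"][0]-(157 if n=="top" else 239)))
    f=finder.trace("feeler",n);print([(round(k["score"],2),k["rect"]) for k in f])
    G[n]=k["pixels"]
    for k in f:
        print(k["pixels"].sum(),G[n].sum())
    G[n]=G[n]|f[0]["pixels"]
np.savez("m.npz",**{"F"+n:F[n] for n in C},**{"G"+n:G[n] for n in C})
yy=np.radians([-20,0,20])
for n in [("top",),("side",),("top","side")]:
    print(n,"former",np.round(fit(form,[(C[k],F[k]) for k in n],(588,15),yaws=yy),3),"stand",np.round(fit(st,[(C[k],G[k]) for k in n],(543,265),4),3))
a=cv2.cvtColor(C["top"]["color"],cv2.COLOR_RGB2BGR)
for u,v in((362,301),(466,288)):print("nut",onz(C["top"],(u/3.4+130,v/3.4+110),31).round(1))
print(onz(C["top"],(122/3.4+130,283/3.4+110),105),"handle top")
E
```

```text
[(0.7, [159.7, 184.6, 25.5, 26.3]), (0.65, [144.1, 222.6, 24.9, 20.5])]
[]Traceback (most recent call last):
  File "<stdin>", line 16, in <module>
IndexError: list index out of range
```

```bash
cat > go.py <<'E'
from fit import *
C={n:cams.grab_frame(n) for n in("top","side")}
T=lambda q,n,i=0:finder.trace(q,n)[i]["pixels"]
edge=lambda a:.072*1000+12*np.cos(3*a)
form=[(ring(edge,[z]),False) for z in(18,)]+[(ring(lambda a:edge(a)-2,[z]),False) for z in(13.8,22.2)]+[(ring(lambda a:edge(a)-6,[z]),False) for z in(12,24)]
F={n:T("former",n) for n in C}
G={}
for n in C:
    s=cv2.cvtColor(C[n]["color"],cv2.COLOR_RGB2HSV)
    w=((s[...,0]>5)&(s[...,0]<18)&(s[...,1]>110)&(s[...,2]>60)).astype(np.uint8)
    k,l,stt,ce=cv2.connectedComponentsWithStats(w)
    c0=(172,197) if n=="top" else(257,280)
    i=min((i for i in range(1,k) if stt[i,4]>100),key=lambda i:np.hypot(*(ce[i]-c0)))
    print(n,stt[i],ce[i])
    G[n]=np.zeros_like(w);cv2.fillPoly(G[n],[cv2.convexHull(np.argwhere(l==i)[:,::-1].astype(np.int32))],1);G[n]=G[n]>0
    cv2.imwrite(f"pics/m_{n}.png",G[n]*255)
st=[(sq(64,0,50),True)]
yy=np.radians([-20,0,20])
for n in [("top",),("side",),("top","side")]:
    print(n,"former",np.round(fit(form,[(C[k],F[k]) for k in n],(588,15),yaws=yy),3),"stand",np.round(fit(st,[(C[k],G[k]) for k in n],(543,265),4),3))
for u,v in((362,301),(466,288)):print("nut",onz(C["top"],(u/3.4+130,v/3.4+110),31).round(1))
print(onz(C["top"],(122/3.4+130,283/3.4+110),105),"handle top")
E
python3 go.py
```

```text
top [158 186  24  23 272] [169.70955882 197.30882353]
side [240 256  36  28 451] [257.73170732 271.69179601]
('top',) former [5.8070e+02 2.2352e+01 7.2880e+00 3.1000e-02] stand [ 5.45473e+02  2.75772e+02 -1.62990e+01  2.03000e-01]
('side',) former [5.80441e+02 2.21790e+01 6.49100e+00 2.60000e-02] stand [5.47031e+02 2.32925e+02 8.50750e+01 3.99000e-01]
('top', 'side') former [5.80543e+02 2.22520e+01 7.05000e+00 5.80000e-02] stand [545.4   270.964  -8.235   0.656]
nut [541.5  65.6  31. ]
nut [554.1 -29.7  31. ]
[542.76375475 267.8983671  105.        ] handle top[ WARN:0@2.231] global loadsave.cpp:1063 imwrite_ Unsupported depth image for selected encoder is fallbacked to CV_8U.
```

```bash
cat > go2.py <<'E'
from fit import *
C={n:cams.grab_frame(n) for n in("top","side")}
G={}
for n in C:
    x0=159 if n=="top" else 239
    k=min(finder.trace("stand",n),key=lambda k:abs(k["rect"][0]-x0));print(n,k["score"],k["rect"],k["pixels"].sum())
    w=np.zeros((384,512),np.uint8);cv2.fillPoly(w,[cv2.convexHull(np.argwhere(k["pixels"])[:,::-1].astype(np.int32))],1);G[n]=w>0
hd=(sq(18,56,102),True)
for nm,st in(("box",[(sq(64,0,50),True)]),("box+handle",[(np.vstack([sq(64,0,50),sq(18,56,102)]),True)])):
  for n in [("top",),("side",),("top","side")]:
    if n[0] in C:print(nm,n,"stand",np.round(fit(st,[(C[k],G[k]) for k in n],(545,268),4),3))
o=[]
for n,(x,y,w,h) in(("top",(150,178,45,45)),("side",(232,240,52,64))):
    o.append(cv2.resize(C[n]["color"][y:y+h,x:x+w,::-1],(h and 400,int(400*h/w)),interpolation=cv2.INTER_NEAREST))
H=max(a.shape[0] for a in o);o=[np.pad(a,((0,H-a.shape[0]),(0,0),(0,0))) for a in o]
cv2.imwrite("pics/st.png",np.hstack(o))
E
python3 go2.py
```

```text
top 0.96 [157.3, 182.6, 30.0, 28.2] 430
side 0.92 [242.0, 254.2, 32.0, 42.5] 1075
box ('top',) stand [5.45448e+02 2.69631e+02 8.15970e+01 4.60000e-02]
box ('side',) stand [5.44372e+02 2.68352e+02 8.10640e+01 4.10000e-02]
box ('top', 'side') stand [5.44815e+02 2.68756e+02 8.10670e+01 9.30000e-02]
box+handle ('top',) stand [5.45448e+02 2.69631e+02 8.15970e+01 4.60000e-02]
box+handle ('side',) stand [5.44530e+02 2.70485e+02 8.02320e+01 1.32000e-01]
box+handle ('top', 'side') stand [ 5.45008e+02  2.69505e+02 -9.73200e+00  1.84000e-01]
```

View pics/st.png

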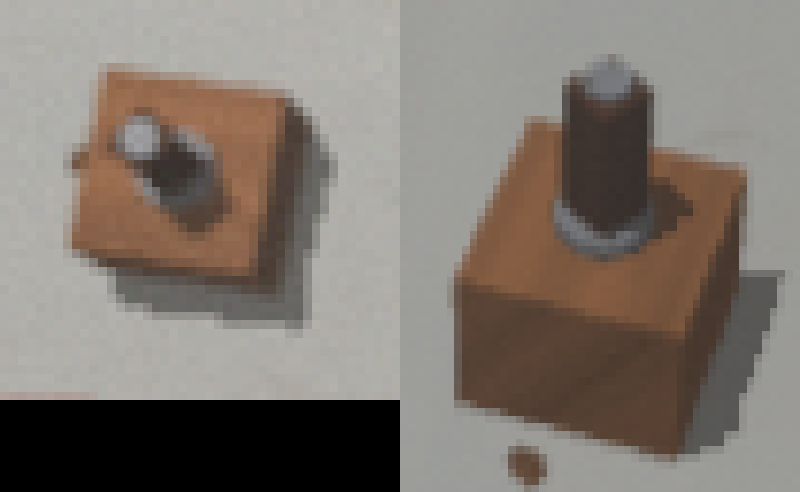

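Run:
```python
from h import *
c=cams.grab_frame("side");im=c["color"].astype(int)
for r in(252,256,260):print(r,im[r,248:270].sum(1).tolist())
print([im[256,k].tolist() for k in range(251,267)])
for yaw in range(-45,46,15):
    t=np.radians(yaw+45);P=[[544.8+12.73*np.cos(t+k*np.pi/2),268.8+12.73*np.sin(t+k*np.pi/2)] for k in range(4)]
    print(yaw,[[round(pix(c,(*p,z))[0],1) for p in P] for z in(80,)],round(pix(c,(544.8,268.8,80))[1],1))
s=status.state();print(s["time_s"],s["force"])
```

```text
252 [466, 465, 466, 465, 463, 256, 174, 185, 245, 278, 312, 317, 279, 228, 189, 172, 231, 433, 462, 461, 463, 465]
256 [347, 296, 297, 329, 336, 207, 158, 160, 160, 161, 165, 154, 155, 157, 151, 151, 270, 438, 465, 466, 466, 465]
260 [279, 284, 288, 296, 262, 181, 158, 158, 157, 159, 156, 150, 152, 156, 150, 145, 236, 287, 296, 304, 320, 342]
[[134, 107, 88], [136, 109, 91], [82, 67, 58], [60, 51, 47], [62, 51, 47], [62, 51, 47], [62, 52, 47], [63, 53, 49], [58, 50, 46], [58, 50, 47], [58, 51, 48], [56, 49, 46], [56, 49, 46], [95, 89, 86], [147, 147, 144], [156, 156, 153]]
-45 [[np.float64(252.0), np.float64(257.1), np.float64(264.2), np.float64(259.0)]] 257.9
-30 [[np.float64(251.9), np.float64(258.7), np.float64(264.2), np.float64(257.4)]] 257.9
-15 [[np.float64(252.3), np.float64(260.3), np.float64(263.8), np.float64(255.9)]] 257.9
0 [[np.float64(253.0), np.float64(261.7), np.float64(263.0), np.float64(254.5)]] 257.9
15 [[np.float64(254.1), np.float64(262.9), np.float64(261.9), np.float64(253.3)]] 257.9
30 [[np.float64(255.5), np.float64(263.7), np.float64(260.6), np.float64(252.5)]] 257.9
45 [[np.float64(257.1), np.float64(264.2), np.float64(259.0), np.float64(252.0)]] 257.9
1.75 [ 0.45593934 -0.58527613 -0.08914459]
```

Emit:
apply_moves(increments=[[1,0.0138,0.0373,0,0,0,1.75],[1,0.0138,0.0373,0,0,0,1.75],[1,0.0138,0.0373,0,0,0,1.75],[1,0.0138,0.0373,0,0,0,1.75],[1,0.0138,0.0373,0,0,0,1.75]], newtons=40)

```text
time_s: 2.17
ee_pos: [324.4, -327.1, 228.0]
ee_rot: [180.0, -0.0, 35.1]
force: [1.0, 0.5, -0.2]
gripper_width: 91.5
gripper_force: 0.0
```

Emit:
apply_moves(increments=[[1,0.0138,0.0373,0,0,0,1.75],[1,0.0138,0.0373,0,0,0,1.75],[1,0.0138,0.0373,0,0,0,1.75],[1,0.0138,0.0373,0,0,0,1.75],[1,0.0138,0.0373,0,0,0,1.75]])

```text
time_s: 2.58
ee_pos: [393.4, -140.5, 228.3]
ee_rot: [179.9, -0.0, 43.9]
force: [1.4, -0.5, -0.7]
gripper_width: 91.0
gripper_force: 0.0
```

Emit:
apply_moves(increments=[[1,0.0138,0.0373,0,0,0,1.75],[1,0.0138,0.0373,0,0,0,1.75],[1,0.0138,0.0373,0,0,0,1.75],[1,0.0138,0.0373,0,0,0,1.75],[1,0.0138,0.0373,0,0,0,1.75]])

```text
time_s: 3.0
ee_pos: [462.5, 46.3, 228.3]
ee_rot: [180.0, -0.0, 52.7]
force: [0.3, -0.1, 0.2]
gripper_width: 91.4
gripper_force: 0.0
```

Emit:
apply_moves(increments=[[1,0.0138,0.0373,0,0,0,1.75],[1,0.0138,0.0373,0,0,0,1.75],[1,0.0138,0.0373,0,0,0,1.75],[1,0.0138,0.0373,0,0,0,1.75],[1,0.0138,0.0373,0,0,0,1.75]])

```text
time_s: 3.42
ee_pos: [531.5, 232.8, 228.1]
ee_rot: [180.0, -0.0, 61.5]
force: [1.9, -0.6, -0.7]
gripper_width: 91.2
gripper_force: 0.0
```

Emit:
apply_moves(increments=[[1,0.0133,0.036,0,0,0,1.5],[1,0,0,-0.036,0,0,0],[1,0,0,-0.036,0,0,0],[1,0,0,-0.036,0,0,0],[1,0,0,-0.037,0,0,0]])

```text
time_s: 3.83
ee_pos: [544.5, 267.2, 81.8]
ee_rot: [180.0, -0.1, 62.9]
force: [-0.4, -0.0, -0.8]
gripper_width: 91.2
gripper_force: 0.0
```

Run:
```python
from h import *
o=[]
for n,(x,y,w,h) in(("side",(215,200,85,100)),("top",(130,160,85,75))):
    c=cams.grab_frame(n);o.append(cv2.resize(c["color"][y:y+h,x:x+w,::-1],(390,int(390*h/w)),interpolation=cv2.INTER_CUBIC))
H=max(a.shape[0] for a in o);o=[np.pad(a,((0,H-a.shape[0]),(0,0),(0,0))) for a in o]
cv2.imwrite("pics/g.png",np.hstack(o))
```

```text
(no output)
```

View pics/g.png

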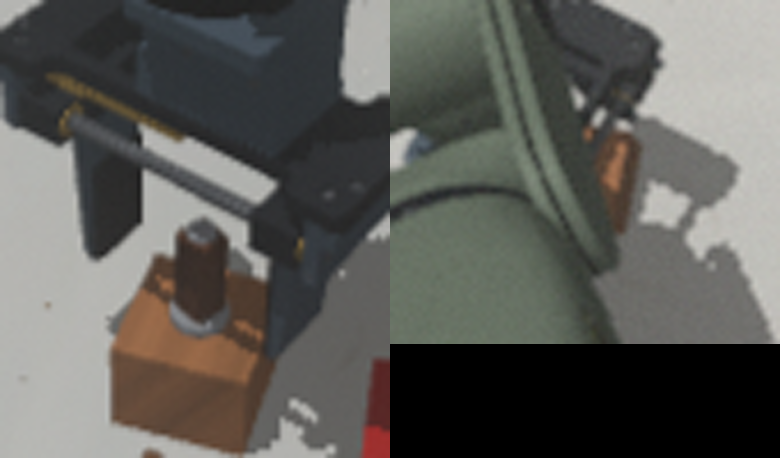

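The picture shows the handle (side view, about (200,270)) midway between the two fingers, with the fingertips clear of the block. I'll close now.

Emit:
apply_moves(increments=[[-1,0,0.0015,0.001,0,0,0],[-1,0,0,0,0,0,0],[-1,0,0,0,0,0,0],[-1,0,0,0,0,0,0],[-1,0,0,0,0,0,0]], newtons=20)

```text
time_s: 4.35
ee_pos: [545.4, 268.6, 85.9]
ee_rot: [179.9, -0.2, 62.8]
force: [0.5, -0.2, 0.3]
gripper_width: 60.3
gripper_force: 0.0
```

Emit:
apply_moves(increments=[[-1,0,0,0,0,0,0],[-1,0,0,0,0,0,0],[-1,0,0,0,0,0,0],[-1,0,0,0,0,0,0],[-1,0,0,0,0,0,0]])

```text
time_s: 4.77
ee_pos: [544.4, 268.2, 84.0]
ee_rot: [180.0, 0.0, 62.8]
force: [0.1, 0.4, -0.3]
gripper_width: 27.6
gripper_force: 0.0
```

Emit:
apply_moves(increments=[[-1,0,0,0,0,0,0],[-1,0,0,0,0,0,0],[-1,0,0,0,0,0,0],[-1,0,0,0,0,0,0],[-1,0,0,0,0,0,0]])

```text
time_s: 5.18
ee_pos: [544.4, 268.2, 83.9]
ee_rot: [-180.0, 0.0, 62.8]
force: [0.8, 0.2, -0.4]
gripper_width: 20.3
gripper_force: 20.0
```

Emit:
apply_moves(increments=[[-1,0,0,0,0,0,0],[-1,0,0,0,0,0,0],[-1,0,0,0,0,0,0],[-1,0,0,0,0,0,0],[-1,0,0,0,0,0,0]], newtons=45)

```text
time_s: 5.6
ee_pos: [544.4, 268.2, 83.9]
ee_rot: [180.0, 0.0, 62.8]
force: [0.8, -0.3, -0.5]
gripper_width: 19.3
gripper_force: 45.0
```

Emit:
apply_moves(increments=[[-1,0,0,0,0,0,3],[-1,0,0,0,0,0,-3],[-1,0,0,0,0,0,0],[-1,0,0,0,0,0,0],[-1,0,0,0,0,0,0]], newtons=60)

```text
time_s: 6.02
ee_pos: [544.5, 268.1, 83.9]
ee_rot: [180.0, 0.0, 62.9]
force: [-0.0, 0.3, -1.7]
gripper_width: 18.6
gripper_force: 60.0
```

Emit:
apply_moves(increments=[[-1,0,0,0.03,0,0,0],[-1,0,0,0.03,0,0,0],[-1,0,0,0.03,0,0,0],[-1,0,0,0,0,0,0],[-1,0,0,0,0,0,0]])

```text
time_s: 6.43
ee_pos: [545.4, 268.6, 175.9]
ee_rot: [179.8, -0.2, 62.9]
force: [-0.1, -0.1, -2.2]
gripper_width: 19.0
gripper_force: 60.0
```

Run:
```python
from h import *
c=cams.grab_frame("side")
x,y,w,h=225,185,70,100
cv2.imwrite("pics/l.png",cv2.resize(c["color"][y:y+h,x:x+w,::-1],None,fx=6,fy=6,interpolation=cv2.INTER_CUBIC))
s=status.state();print(s["ee_pos"],s["gripper_width"],s["force"])
p=s["ee_pos"]
for z in(0,40,46,92):print(z,((pix(c,(p[0],p[1],p[2]-74+z))-[x,y])*6).round())
```

```text
[544.24511479 268.07947385 173.98963692] 18.77476314902752 [-0.52544076 -0.22525789 -1.52980679]
0 [202. 394.]
40 [204. 306.]
46 [205. 292.]
92 [208. 181.]
```

View pics/l.png

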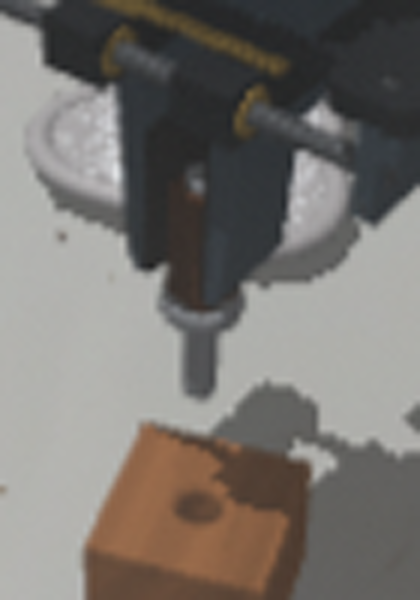

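```bash
cat > path.py <<'E'
from h import *
CX,CY,YAW=580.5,22.3,np.radians(7.1)
def curve(off,a0=120,a1=240,n=4001):
    a=np.radians(np.linspace(a0,a1,n));r=72+12*np.cos(3*a)
    x,y=r*np.cos(a),r*np.sin(a);dx,dy=np.gradient(x),np.gradient(y);L=np.hypot(dx,dy)
    nx,ny=dy/L,-dx/L
    x,y=x+off*nx,y+off*ny
    c,s=np.cos(YAW),np.sin(YAW)
    return np.c_[CX+c*x-s*y,CY+s*x+c*y],np.c_[c*nx-s*ny,s*nx+c*ny],np.c_[x,y]
E
python3 - <<'E'
from path import *
c=cams.grab_frame("side");print("hole",onz(c,(225+196/6,185+507/6),50))
for o in(21,10,6,4):
    w,n,l=curve(o);print(o,w[0].round(1),n[0].round(3),l[0].round(1))
w,n,l=curve(4.5);s=np.r_[0,np.cumsum(np.hypot(*np.diff(w,axis=0).T))];print("len",s[-1])
d=[]
for i in range(8):
    cams.grab_frame("side");d.append(status.state()["force"])
print(np.mean(d,0),np.std(d,0),status.state()["ee_pos"],status.state()["time_s"])
E
```

```text
hole [544.27794773 272.98868038  50.        ]
21 [517.2 106. ] [-0.604  0.797] [-52.5  90.9]
10 [523.8  97.3] [-0.604  0.797] [-47.   81.4]
6 [526.2  94.1] [-0.604  0.797] [-45.   77.9]
4 [527.4  92.5] [-0.604  0.797] [-44.   76.2]
len 169.29524425313
[-0.22135687  0.04590022 -1.58000803] [0.34847474 0.23027781 0.46100685] [544.31997899 268.1225741  173.42847598] 6.9333
```

Emit:
apply_moves(increments=[[-1,-0.0054,-0.0324,0,0,0,6.8],[-1,-0.0054,-0.0324,0,0,0,6.8],[-1,-0.0054,-0.0324,0,0,0,6.8],[-1,-0.0054,-0.0324,0,0,0,6.8],[-1,-0.0054,-0.0324,0,0,0,6.8]])

```text
time_s: 7.35
ee_pos: [517.0, 104.9, 173.9]
ee_rot: [180.0, 0.0, 97.2]
force: [0.3, -0.2, -1.4]
gripper_width: 19.1
gripper_force: 60.0
```

Emit:
apply_moves(increments=[[-1,0,0,-0.03,0,0,0],[-1,0,0,-0.03,0,0,0],[-1,0,0,-0.02,0,0,0],[-1,0,0,-0.014,0,0,0],[-1,0,0,0,0,0,0]])

```text
time_s: 7.77
ee_pos: [515.3, 105.6, 77.1]
ee_rot: [-179.6, 0.0, 96.8]
force: [0.0, -0.7, -1.7]
gripper_width: 18.8
gripper_force: 60.0
```

```bash
cat > st.py <<'E'
from h import *
import sys
d=[];p=[]
for i in range(int(sys.argv[1])):
    cams.grab_frame("side");s=status.state();d.append(s["force"]);p.append(s["ee_pos"])
print("F",np.mean(d,0).round(2),"pos",np.mean(p,0).round(2),"rot",s["ee_rot"].round(2),"w",round(s["gripper_width"],1),"t",s["time_s"])
E
python3 st.py 8
python3 - <<'E'
from h import *
c=cams.grab_frame("side")
x,y,w,h=220,160,80,80
cv2.imwrite("pics/a.png",cv2.resize(c["color"][y:y+h,x:x+w,::-1],None,fx=7,fy=7,interpolation=cv2.INTER_CUBIC))
p=status.state()["ee_pos"]
for z in(0,40,46):print(z,((pix(c,(p[0],p[1],p[2]-74+z))-[x,y])*7).round())
E
```

```text
F [ 0.04 -0.47 -1.27] pos [518.01 106.35  80.66] rot [ 1.7988e+02 -1.0000e-02  9.6850e+01] w 18.6 t 8.1667
0 [407. 521.]
40 [413. 436.]
46 [414. 423.]
```

View pics/a.png

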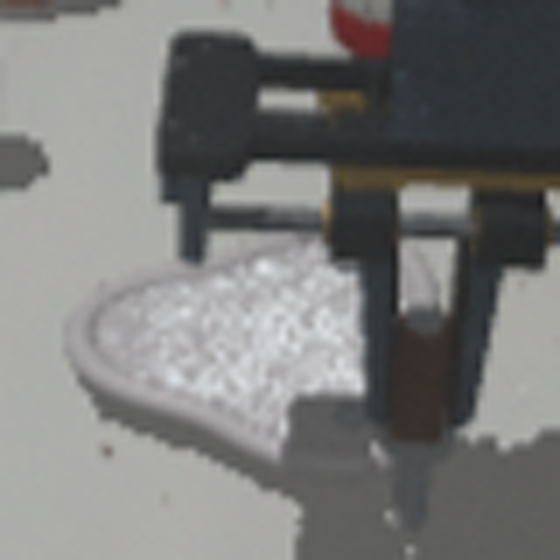

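The feeler stands upright outside the left front lobe (tip at about (410,525)), and the gripper is well above the plate. Next I move in.

Emit:
apply_moves(increments=[[-1,0.0014,-0.0018,0,0,0,0],[-1,0.0014,-0.0018,0,0,0,0],[-1,0.0014,-0.0018,0,0,0,0],[-1,0.0014,-0.0018,0,0,0,0],[-1,0.001,-0.0014,0,0,0,0]])

```text
time_s: 8.63
ee_pos: [524.3, 97.3, 80.0]
ee_rot: [180.0, 0.0, 96.8]
force: [-0.4, 0.5, -1.9]
gripper_width: 18.8
gripper_force: 60.0
```

```bash
python3 st.py 8
```

```text
F [-0.24  0.22 -1.27] pos [524.12  97.49  79.92] rot [-180.     -0.     96.85] w 18.9 t 9.0333
```

Emit:
apply_moves(increments=[[-1,0.0006,-0.0008,0,0,0,0],[-1,0.0006,-0.0008,0,0,0,0],[-1,0.0006,-0.0008,0,0,0,0],[-1,0,0,0,0,0,0]])

```text
time_s: 9.37
ee_pos: [526.1, 95.1, 80.0]
ee_rot: [180.0, 0.0, 96.8]
force: [0.5, -0.0, -1.7]
gripper_width: 19.1
gripper_force: 60.0
```

```bash
python3 st.py 6
```

```text
F [-0.05  0.25 -1.08] pos [525.89  95.18  79.96] rot [180.    -0.    96.84] w 19.0 t 9.6667
```

Emit:
apply_moves(increments=[[-1,0.0006,-0.0008,0,0,0,0],[-1,0.0006,-0.0008,0,0,0,0],[-1,0,0,0,0,0,0]])

```text
time_s: 9.92
ee_pos: [527.0, 93.6, 80.0]
ee_rot: [-180.0, -0.0, 96.8]
force: [-0.2, 0.6, -0.8]
gripper_width: 18.9
gripper_force: 60.0
```

```bash
python3 st.py 8
```

```text
F [-0.66  0.59 -1.19] pos [526.99  93.65  79.96] rot [180.    -0.    96.85] w 19.0 t 10.3167
```

Emit:
apply_moves(increments=[[-1,0.0006,-0.0008,0,0,0,0],[-1,0,0,0,0,0,0]])

```text
time_s: 10.48
ee_pos: [527.5, 92.9, 79.9]
ee_rot: [-180.0, -0.0, 96.8]
force: [-0.1, 1.6, -0.9]
gripper_width: 19.1
gripper_force: 60.0
```

```bash
python3 st.py 8
```

```text
F [-1.21  1.28 -0.89] pos [527.55  92.88  79.94] rot [-180.     -0.     96.84] w 18.9 t 10.8833
```

```bash
cat > rows.py <<'E'
from path import *
import sys
off=float(sys.argv[1]);p=np.array([float(sys.argv[2]),float(sys.argv[3])]);N=int(sys.argv[4]);st=float(sys.argv[5])
w,n,l=curve(off,117,243);s=np.r_[0,np.cumsum(np.hypot(*np.diff(w,axis=0).T))]
i0=np.argmin(np.hypot(*(w-p).T));out=[];q=p.copy()
for k in range(1,N+1):
    i=min(np.searchsorted(s,s[i0]+st*k),len(s)-1);d=((w[i]-q)/1000).round(4);q+=d*1000;out.append([-1,*d.tolist(),0,0,0,0])
    if k%5==0:print(k,out[-5:],"->",q.round(1),"loc",l[i].round(1),"n",n[i].round(2))
E
python3 rows.py 3.6 527.55 92.88 75 2.4
```

```text
5 [[-1, -0.0015, -0.002, 0, 0, 0, 0], [-1, -0.0018, -0.0016, 0, 0, 0, 0], [-1, -0.0017, -0.0017, 0, 0, 0, 0], [-1, -0.0016, -0.0018, 0, 0, 0, 0], [-1, -0.0015, -0.0019, 0, 0, 0, 0]] -> [519.4  83.9] loc [-53.   68.6] n [-0.8   0.59]
10 [[-1, -0.0014, -0.002, 0, 0, 0, 0], [-1, -0.0012, -0.002, 0, 0, 0, 0], [-1, -0.0012, -0.0022, 0, 0, 0, 0], [-1, -0.001, -0.0021, 0, 0, 0, 0], [-1, -0.0009, -0.0022, 0, 0, 0, 0]] -> [513.7  73.4] loc [-59.9  58.9] n [-0.93  0.36]
15 [[-1, -0.0008, -0.0023, 0, 0, 0, 0], [-1, -0.0007, -0.0023, 0, 0, 0, 0], [-1, -0.0005, -0.0023, 0, 0, 0, 0], [-1, -0.0005, -0.0024, 0, 0, 0, 0], [-1, -0.0004, -0.0024, 0, 0, 0, 0]] -> [510.8  61.7] loc [-64.2  47.7] n [-0.99  0.12]
20 [[-1, -0.0002, -0.0024, 0, 0, 0, 0], [-1, -0.0002, -0.0023, 0, 0, 0, 0], [-1, -0.0, -0.0024, 0, 0, 0, 0], [-1, 0.0, -0.0024, 0, 0, 0, 0], [-1, 0.0002, -0.0024, 0, 0, 0, 0]] -> [510.6  49.8] loc [-66.   35.9] n [-1.   -0.07]
25 [[-1, 0.0002, -0.0024, 0, 0, 0, 0], [-1, 0.0002, -0.0024, 0, 0, 0, 0], [-1, 0.0004, -0.0024, 0, 0, 0, 0], [-1, 0.0004, -0.0024, 0, 0, 0, 0], [-1, 0.0005, -0.0023, 0, 0, 0
[... 1614 characters left out ...]
3.5] loc [-59.9 -58.9] n [-0.82 -0.57]
65 [[-1, 0.0014, -0.002, 0, 0, 0, 0], [-1, 0.0015, -0.0018, 0, 0, 0, 0], [-1, 0.0016, -0.0018, 0, 0, 0, 0], [-1, 0.0018, -0.0017, 0, 0, 0, 0], [-1, 0.0018, -0.0015, 0, 0, 0, 0]] -> [536.4 -52.3] loc [-53.  -68.6] n [-0.63 -0.77]
70 [[-1, 0.0019, -0.0015, 0, 0, 0, 0], [-1, 0.002, -0.0014, 0, 0, 0, 0], [-1, 0.002, -0.0012, 0, 0, 0, 0], [-1, 0.0021, -0.0011, 0, 0, 0, 0], [-1, 0.0023, -0.001, 0, 0, 0, 0]] -> [546.8 -58.5] loc [-43.5 -76. ] n [-0.38 -0.92]
75 [[-1, 0.0022, -0.0008, 0, 0, 0, 0], [-1, 0.002, -0.0007, 0, 0, 0, 0], [-1, 0.0, 0.0, 0, 0, 0, 0], [-1, 0.0, 0.0, 0, 0, 0, 0], [-1, 0.0, 0.0, 0, 0, 0, 0]] -> [551. -60.] loc [-39.5 -78. ] n [-0.28 -0.96]
```

Emit:
apply_moves(increments=[[-1,-0.0015,-0.002,0,0,0,0],[-1,-0.0018,-0.0016,0,0,0,0],[-1,-0.0017,-0.0017,0,0,0,0],[-1,-0.0016,-0.0018,0,0,0,0],[-1,-0.0015,-0.0019,0,0,0,0]])

```text
time_s: 11.3
ee_pos: [519.1, 83.6, 79.9]
ee_rot: [-180.0, -0.0, 96.8]
force: [-1.8, 4.0, -1.5]
gripper_width: 19.0
gripper_force: 60.0
```

```bash
python3 st.py 6
```

```text
F [-1.78  2.14 -1.22] pos [518.98  83.52  79.85] rot [-1.7995e+02  1.0000e-02  9.6850e+01] w 18.9 t 11.6
```

Emit:
apply_moves(increments=[[-1,-0.0014,-0.0019,0,0,0,0],[-1,-0.0013,-0.002,0,0,0,0],[-1,-0.0012,-0.002,0,0,0,0],[-1,-0.001,-0.0021,0,0,0,0],[-1,-0.0009,-0.0021,0,0,0,0]])

```text
time_s: 12.02
ee_pos: [513.4, 73.5, 79.9]
ee_rot: [-180.0, -0.0, 96.8]
force: [-2.0, 3.9, -0.5]
gripper_width: 18.8
gripper_force: 60.0
```

```bash
python3 st.py 5
```

```text
F [-2.66  2.17 -1.44] pos [513.32  73.35  79.89] rot [-1.7996e+02  1.0000e-02  9.6840e+01] w 19.2 t 12.2667
```

Emit:
apply_moves(increments=[[-1,-0.0012,-0.0022,0,0,0,0],[-1,-0.0009,-0.0023,0,0,0,0],[-1,-0.0007,-0.0023,0,0,0,0],[-1,-0.0005,-0.0023,0,0,0,0],[-1,-0.0004,-0.0024,0,0,0,0]])

```text
time_s: 12.68
ee_pos: [509.9, 61.9, 80.0]
ee_rot: [-180.0, -0.0, 96.8]
force: [-2.5, 2.4, -1.2]
gripper_width: 18.8
gripper_force: 60.0
```

```bash
python3 st.py 5
```

```text
F [-2.81  1.19 -1.13] pos [509.79  61.77  79.92] rot [-1.7998e+02  2.0000e-02  9.6850e+01] w 18.7 t 12.9333
```

Emit:
apply_moves(increments=[[-1,-0.0003,-0.0024,0,0,0,0],[-1,-0.0003,-0.0024,0,0,0,0],[-1,-0.0001,-0.0024,0,0,0,0],[-1,0,-0.0024,0,0,0,0],[-1,0.0001,-0.0024,0,0,0,0]])

```text
time_s: 13.35
ee_pos: [509.3, 49.9, 79.9]
ee_rot: [-180.0, -0.0, 96.8]
force: [-3.3, 1.6, -1.6]
gripper_width: 18.7
gripper_force: 60.0
```

```bash
python3 st.py 5
```

```text
F [-2.71  0.99 -1.49] pos [509.32  49.75  79.91] rot [-1.7998e+02  2.0000e-02  9.6850e+01] w 18.9 t 13.6
```

Emit:
apply_moves(increments=[[-1,0.0002,-0.0024,0,0,0,0],[-1,0.0003,-0.0024,0,0,0,0],[-1,0.0003,-0.0024,0,0,0,0],[-1,0.0004,-0.0024,0,0,0,0],[-1,0.0005,-0.0024,0,0,0,0]])

```text
time_s: 14.02
ee_pos: [511.0, 37.9, 79.9]
ee_rot: [-180.0, 0.0, 96.8]
force: [-4.6, 1.5, -1.4]
gripper_width: 18.5
gripper_force: 60.0
```

```bash
python3 st.py 5
```

```text
F [-3.26 -0.11 -1.46] pos [511.21  37.71  79.95] rot [1.800e+02 2.000e-02 9.685e+01] w 18.9 t 14.2667
```

Emit:
apply_moves(increments=[[-1,0.0002,-0.0024,0,0,0,0],[-1,0.0003,-0.0024,0,0,0,0],[-1,0.0004,-0.0024,0,0,0,0],[-1,0.0006,-0.0024,0,0,0,0],[-1,0.0006,-0.0023,0,0,0,0]])

```text
time_s: 14.68
ee_pos: [513.5, 26.0, 80.1]
ee_rot: [180.0, 0.0, 96.8]
force: [-3.0, 0.2, -0.7]
gripper_width: 18.7
gripper_force: 60.0
```

```bash
python3 st.py 5
```

```text
F [-2.58 -0.53 -1.37] pos [513.56  25.9   80.05] rot [1.7997e+02 2.0000e-02 9.6840e+01] w 18.9 t 14.9333
```

Emit:
apply_moves(increments=[[-1,0.0006,-0.0023,0,0,0,0],[-1,0.0005,-0.0023,0,0,0,0],[-1,0.0004,-0.0024,0,0,0,0],[-1,0.0003,-0.0023,0,0,0,0],[-1,0.0003,-0.0023,0,0,0,0]])

```text
time_s: 15.35
ee_pos: [515.7, 14.5, 80.0]
ee_rot: [180.0, 0.0, 96.8]
force: [-2.1, 0.9, -1.2]
gripper_width: 19.1
gripper_force: 60.0
```

```bash
python3 st.py 5
```

```text
F [-1.56 -0.03 -1.49] pos [515.69  14.36  80.06] rot [1.7996e+02 1.0000e-02 9.6840e+01] w 18.9 t 15.6
```

Emit:
apply_moves(increments=[[-1,0.0005,-0.0024,0,0,0,0],[-1,0.0004,-0.0024,0,0,0,0],[-1,0.0003,-0.0024,0,0,0,0],[-1,0.0002,-0.0024,0,0,0,0],[-1,0.0001,-0.0023,0,0,0,0]])

```text
time_s: 16.02
ee_pos: [516.8, 2.6, 79.9]
ee_rot: [-180.0, -0.0, 96.8]
force: [-2.4, 1.4, -1.8]
gripper_width: 18.9
gripper_force: 60.0
```

```bash
python3 st.py 5
```

```text
F [-1.92  0.37 -1.61] pos [516.77   2.5   79.93] rot [-1.7999e+02  1.0000e-02  9.6840e+01] w 19.0 t 16.2667
```

Emit:
apply_moves(increments=[[-1,0.0002,-0.0024,0,0,0,0],[-1,0.0001,-0.0024,0,0,0,0],[-1,0.0001,-0.0024,0,0,0,0],[-1,0.0001,-0.0024,0,0,0,0],[-1,0.0002,-0.0024,0,0,0,0]])

```text
time_s: 16.68
ee_pos: [517.4, -9.4, 79.9]
ee_rot: [-180.0, -0.0, 96.8]
force: [-2.0, 1.0, -1.0]
gripper_width: 18.6
gripper_force: 60.0
```

```bash
python3 st.py 5
```

```text
F [-3.    0.55 -1.13] pos [517.41  -9.61  79.92] rot [-1.7999e+02  2.0000e-02  9.6850e+01] w 19.2 t 16.9333
```

Emit:
apply_moves(increments=[[-1,0,-0.0024,0,0,0,0],[-1,0.0001,-0.0024,0,0,0,0],[-1,0.0002,-0.0024,0,0,0,0],[-1,0.0003,-0.0024,0,0,0,0],[-1,0.0003,-0.0024,0,0,0,0]])

```text
time_s: 17.35
ee_pos: [518.5, -21.5, 80.0]
ee_rot: [180.0, 0.0, 96.8]
force: [-3.0, 1.0, -2.4]
gripper_width: 19.0
gripper_force: 60.0
```

```bash
python3 st.py 5
```

```text
F [-2.61 -0.34 -1.05] pos [518.58 -21.66  80.01] rot [1.7999e+02 2.0000e-02 9.6840e+01] w 19.1 t 17.6
```

Emit:
apply_moves(increments=[[-1,0.0004,-0.0024,0,0,0,0],[-1,0.0005,-0.0023,0,0,0,0],[-1,0.0007,-0.0023,0,0,0,0],[-1,0.0008,-0.0023,0,0,0,0],[-1,0.0009,-0.0023,0,0,0,0]])

```text
time_s: 18.02
ee_pos: [521.9, -33.1, 80.0]
ee_rot: [180.0, 0.0, 96.8]
force: [-2.8, 0.4, -1.0]
gripper_width: 19.2
gripper_force: 60.0
```

```bash
python3 st.py 5
```

```text
F [-3.08 -0.23 -1.18] pos [521.89 -33.23  79.97] rot [1.800e+02 2.000e-02 9.685e+01] w 18.6 t 18.2667
```

Emit:
apply_moves(increments=[[-1,0.0008,-0.0023,0,0,0,0],[-1,0.0009,-0.0023,0,0,0,0],[-1,0.0011,-0.0022,0,0,0,0],[-1,0.0012,-0.0021,0,0,0,0],[-1,0.0014,-0.0021,0,0,0,0]])

```text
time_s: 18.68
ee_pos: [527.4, -44.1, 80.0]
ee_rot: [180.0, 0.0, 96.8]
force: [-1.7, -0.5, -0.7]
gripper_width: 18.8
gripper_force: 60.0
```

```bash
python3 st.py 5
```

```text
F [-2.01 -1.29 -1.18] pos [527.55 -44.27  80.03] rot [1.7997e+02 3.0000e-02 9.6850e+01] w 19.3 t 18.9333
```

Emit:
apply_moves(increments=[[-1,0.0013,-0.002,0,0,0,0],[-1,0.0015,-0.0019,0,0,0,0],[-1,0.0017,-0.0018,0,0,0,0],[-1,0.0018,-0.0017,0,0,0,0],[-1,0.0019,-0.0015,0,0,0,0]])

```text
time_s: 19.35
ee_pos: [535.6, -52.9, 80.0]
ee_rot: [180.0, 0.0, 96.8]
force: [-2.9, -0.7, -1.2]
gripper_width: 18.4
gripper_force: 60.0
```

```bash
python3 st.py 5
```

```text
F [-2.32 -1.63 -1.2 ] pos [535.74 -53.05  79.99] rot [1.7997e+02 2.0000e-02 9.6850e+01] w 18.5 t 19.6
```

Emit:
apply_moves(increments=[[-1,0.0019,-0.0016,0,0,0,0],[-1,0.002,-0.0015,0,0,0,0],[-1,0.0022,-0.0012,0,0,0,0],[-1,0.0023,-0.0011,0,0,0,0],[-1,0.0023,-0.001,0,0,0,0]])

```text
time_s: 20.02
ee_pos: [546.2, -59.3, 79.9]
ee_rot: [-180.0, 0.0, 96.8]
force: [-2.7, -0.8, -1.8]
gripper_width: 19.1
gripper_force: 60.0
```

```bash
python3 st.py 6
```

```text
F [-1.08 -2.61 -1.71] pos [546.56 -59.36  80.01] rot [1.7996e+02 2.0000e-02 9.6850e+01] w 19.3 t 20.3167
```

Emit:
apply_moves(increments=[[-1,-0.0016,-0.0036,0,0,0,0],[-1,-0.0032,-0.0072,0,0,0,0],[-1,-0.0032,-0.0072,0,0,0,0],[-1,0,0,0.02,0,0,0],[-1,0,0,0.03,0,0,0]])

```text
time_s: 20.73
ee_pos: [535.7, -77.5, 128.0]
ee_rot: [-179.6, -0.1, 96.8]
force: [0.6, 0.3, -0.7]
gripper_width: 19.1
gripper_force: 60.0
```

Emit:
apply_moves(increments=[[-1,0,0,0.03,0,0,0],[-1,0,0.02,0.014,0,0,0],[-1,0,0.03,0,0,0,0],[-1,0,0.035,0,0,0,-5],[-1,0,0.035,0,0,0,-5]])

```text
time_s: 21.15
ee_pos: [538.2, 43.3, 174.7]
ee_rot: [179.9, -0.0, 86.5]
force: [0.8, -0.1, -1.0]
gripper_width: 18.7
gripper_force: 60.0
```

Emit:
apply_moves(increments=[[-1,0,0.035,0,0,0,-6],[-1,0,0.035,0,0,0,-6],[-1,0,0.035,0,0,0,-6],[-1,0,0.035,0,0,0,-6],[-1,0,0.03,0,0,0,0]])

```text
time_s: 21.57
ee_pos: [538.1, 214.8, 174.2]
ee_rot: [180.0, -0.1, 62.6]
force: [1.1, 0.2, -1.9]
gripper_width: 18.9
gripper_force: 60.0
```

```bash
python3 st.py 5
```

```text
F [ 0.51  0.5  -1.34] pos [538.11 215.19 173.96] rot [1.7999e+02 3.0000e-02 6.2850e+01] w 18.9 t 21.8167
```

Emit:
apply_moves(increments=[[-1,0.0032,0.0265,0,0,0,0],[-1,0.003,0.0265,0,0,0,0],[-1,0,0,-0.02,0,0,0],[-1,0,0,-0.018,0,0,0],[-1,0,0,0,0,0,0]])

```text
time_s: 22.23
ee_pos: [542.3, 263.4, 132.5]
ee_rot: [-179.8, 0.4, 62.8]
force: [-0.4, -1.2, -2.2]
gripper_width: 18.9
gripper_force: 60.0
```

```bash
python3 st.py 6
python3 - <<'E'
from h import *
c=cams.grab_frame("side")
x,y,w,h=230,215,56,70
cv2.imwrite("pics/r.png",cv2.resize(c["color"][y:y+h,x:x+w,::-1],None,fx=8,fy=8,interpolation=cv2.INTER_CUBIC))
p=status.state()["ee_pos"]
for z in(0,40,46):print(z,((pix(c,(p[0],p[1],p[2]-74+z))-[x,y])*8).round())
print(((pix(c,(544.4,268.2,50))-[x,y])*8).round())
E
```

```text
F [ 0.01 -0.19 -1.25] pos [544.67 264.86 136.49] rot [ 1.799e+02 -1.200e-01  6.279e+01] w 19.0 t 22.5333
0 [224. 380.]
40 [228. 269.]
46 [228. 252.]
[224. 423.]
```

View pics/r.png

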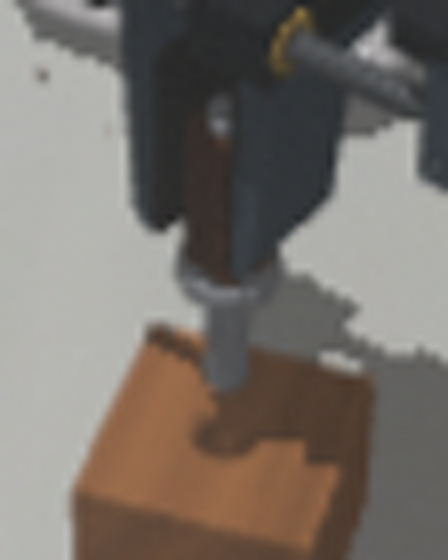

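Emit:
apply_moves(increments=[[-1,0,0.0017,0,0,0,0],[-1,-0.0003,0.0017,0,0,0,0],[-1,0,0,-0.002,0,0,0],[-1,0,0,-0.002,0,0,0],[-1,0,0,-0.002,0,0,0]])

```text
time_s: 23.0
ee_pos: [543.8, 269.4, 129.7]
ee_rot: [-180.0, 0.0, 62.9]
force: [-0.2, 0.6, -1.7]
gripper_width: 19.3
gripper_force: 60.0
```

```bash
python3 st.py 6
python3 - <<'E'
from h import *
c=cams.grab_frame("side")
x,y,w,h=235,240,42,50
cv2.imwrite("pics/r2.png",cv2.resize(c["color"][y:y+h,x:x+w,::-1],None,fx=11,fy=11,interpolation=cv2.INTER_CUBIC))
p=status.state()["ee_pos"]
print(p,((pix(c,(p[0],p[1],p[2]-74))-[x,y])*11).round(),((pix(c,(p[0],p[1],p[2]-34))-[x,y])*11).round())
print(((pix(c,(544.4,268.2,50))-[x,y])*11).round())
E
```

```text
F [-0.18  0.19 -1.15] pos [543.8  269.26 129.62] rot [179.99  -0.    62.84] w 19.1 t 23.3
[544.02498229 269.32281011 130.03057337] [254. 289.] [259. 137.]
[253. 306.]
```

View pics/r2.png

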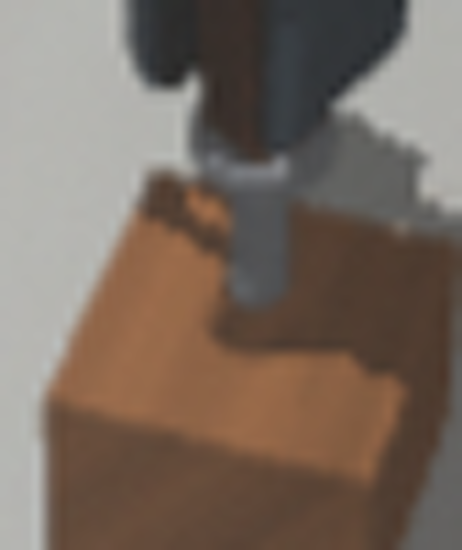

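The tip (about (255,300)) hangs just above the hole. I'll trim the position back to the grasp xy and descend slowly.

Emit:
apply_moves(increments=[[-1,0.0006,-0.0011,0,0,0,0],[-1,0,0,-0.003,0,0,0],[-1,0,0,-0.003,0,0,0],[-1,0,0,-0.002,0,0,0],[-1,0,0,-0.002,0,0,0]])

```text
time_s: 23.77
ee_pos: [544.4, 268.1, 119.5]
ee_rot: [-180.0, 0.0, 62.8]
force: [-0.4, -0.1, -1.3]
gripper_width: 18.4
gripper_force: 60.0
```

```bash
python3 st.py 6
```

```text
F [-0.   -0.24 -1.28] pos [544.46 268.16 119.69] rot [ 1.7999e+02 -1.0000e-02  6.2850e+01] w 18.6 t 24.0667
```

Emit:
apply_moves(increments=[[-1,0,0,-0.004,0,0,0],[-1,0,0,-0.005,0,0,0],[-1,0,0,-0.005,0,0,0],[-1,0,0,-0.004,0,0,0],[-1,0,0,-0.002,0,0,0]])

```text
time_s: 24.48
ee_pos: [544.1, 268.0, 98.9]
ee_rot: [-179.9, 0.1, 62.8]
force: [0.1, 1.2, -1.3]
gripper_width: 19.1
gripper_force: 60.0
```

Emit:
apply_moves(increments=[[-1,0,0,-0.003,0,0,0],[-1,0,0,-0.004,0,0,0],[-1,0,0,-0.004,0,0,0],[-1,0,0,-0.002,0,0,0],[-1,0,0,-0.001,0,0,0]])

```text
time_s: 24.9
ee_pos: [544.4, 268.1, 85.5]
ee_rot: [-180.0, 0.0, 62.8]
force: [-0.1, 0.9, -1.9]
gripper_width: 18.9
gripper_force: 60.0
```

```bash
python3 st.py 6
```

```text
F [ 0.09  0.21 -1.51] pos [544.61 268.23  85.97] rot [ 1.7998e+02 -2.0000e-02  6.2850e+01] w 19.0 t 25.2
```

Just 2 mm to go: lower it, then open.

Emit:
apply_moves(increments=[[-1,0,0,-0.001,0,0,0],[-1,0,0,-0.001,0,0,0],[-1,0,0,0,0,0,0],[1,0,0,0,0,0,0],[1,0,0,0,0,0,0]])

```text
time_s: 25.62
ee_pos: [544.7, 268.3, 84.2]
ee_rot: [180.0, -0.0, 62.8]
force: [0.5, 0.2, 0.5]
gripper_width: 29.8
gripper_force: 0.0
```

Emit:
apply_moves(increments=[[1,0,0,0,0,0,0],[1,0,0,0,0,0,0],[1,0,0,0,0,0,0],[1,0,0,0,0,0,0],[1,0,0,0,0,0,0]])

```text
time_s: 26.03
ee_pos: [544.6, 268.2, 84.0]
ee_rot: [180.0, -0.0, 62.8]
force: [0.0, -0.3, 0.2]
gripper_width: 62.4
gripper_force: 0.0
```

Emit:
apply_moves(increments=[[1,0,0,0,0,0,0],[1,0,0,0.01,0,0,0],[1,0,0,0.02,0,0,0],[1,0,0,0.03,0,0,0],[1,0,0,0.03,0,0,0]])

```text
time_s: 26.45
ee_pos: [544.1, 268.0, 175.0]
ee_rot: [-179.9, 0.1, 62.8]
force: [0.9, -0.0, 0.4]
gripper_width: 90.9
gripper_force: 0.0
```

Emit:
apply_moves(increments=[[1,-0.01,-0.02,0.03,0,0,0],[1,-0.01,-0.03,0,0,0,0],[1,-0.01,-0.03,0,0,0,0],[1,-0.01,-0.03,0,0,0,0],[1,0,0,0,0,0,0]])

```text
time_s: 26.87
ee_pos: [502.3, 154.1, 205.1]
ee_rot: [180.0, 0.2, 62.7]
force: [0.5, -0.2, -0.8]
gripper_width: 91.4
gripper_force: 0.0
```

```bash
python3 st.py 6
python3 - <<'E'
from h import *
c=cams.grab_frame("side");cv2.imwrite("pics/f.png",cv2.resize(c["color"][110:330,150:350,::-1],None,fx=2.7,fy=2.7,interpolation=cv2.INTER_CUBIC))
E
```

```text
F [-0.36  0.36  0.35] pos [504.8  158.23 204.67] rot [ 1.7999e+02 -3.0000e-02  6.2900e+01] w 91.3 t 27.1667
```

View pics/f.png

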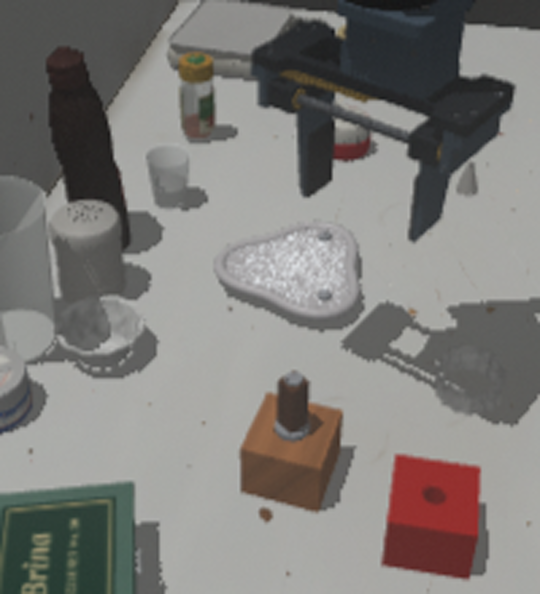

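The feeler stands upright with its collar down on the block (about (293,410)). The gripper is clear, and everything else I can see is where it was.

```bash
python3 -c "
from workcell import env
print(env.job_done())"
```

```text
the job is handed in; nothing more can be done
None
```

I felt the rim from the left front crown to the right front crown with readings of about 1.5 to 4.8 N, put the feeler back upright with its collar down in the wooden stand, and handed the job in after about 27 s; no verdict came back.

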